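Unlock the craft-room cash box and hold the key turned

ROBOT

A 7-joint arm with a two-finger parallel gripper is mounted at the origin on the work surface. World frame = base frame: x ahead of the robot, y to its left, z up, the work surface at z = 0. Lengths are in m, angles in rad, forces in N, time in s.
With the tool pointing down it reaches from about 0.4 to 0.85 m from the base axis. Payload 4.4 kg.
Tool frame: the origin (TCP) lies midway between the tips of the shut fingers; the grasp point (between the pads) lies env.tcp_to_grasp behind it (env.tcp_to_grasp is the distance from the TCP to the grasp point, in m); z points along the fingers, y is the line along which they close (so a half turn about z gives the same grasp; the last joint's range is limited). The gripper opens to 94 mm and grips with 3 to 60 N. Pads are 16 mm wide; open, the fingers measure 119 mm over their backs; the gripper's body (75 mm by 177 mm) begins 78 mm behind the grasp point.
Start: joints at [-1.231, 0.628, 0.038, 1.517, -0.027, 0.996, -0.02], TCP at [0.257, 0.597, 0.205] pointing down, gripper open.
Joint ranges: [-3.06, 3.06], [-0.37, 2.12], [-1.25, 1.32], [0.18, 2.47], [-1.1, 4.24], [0.23, 1.98], [-2.94, 2.94]. Speed limits (rad/s): [2.57, 2.57, 3.14, 3.14, 3.14, 3.14, 3.14].

INTERFACE

Orientations are given as a unit quaternion [x, y, z, w].
In Python, from workcell import sensors, eyes, env gives the robot as it stands.
- The arm moves only by the tool servo_tool, never from a script. Its argument "series" is a list of rows, each a list of 2 entries, a list of its own where there are three numbers: the shift along the tool's x, y, z in mm, then the turn, a rotation vector about the tool's x, y, z in degrees. A call has 1 to 12 rows; each row is the pose to reach, as a shift and turn from the pose commanded when the call began, along the tool's axes at that moment; what a row does not reach only later rows make up. A row lasts 1/10 s, in which the tool goes at most 50 mm and 8.59 degrees, less where a joint would pass 70% of its speed; a pose out of reach is approached as far as the arm can. A call with a gripper value outside its range is refused whole. "gripper" is the opening, from 0 (shut) to 1 (fully open), set as the call begins (left out, the last holds). The fingers move at their own pace and stop on an object; "force" is the grip in N (left out, the last holds). Time passes only in rows, so rows that repeat a pose let the fingers close. It gives the time, the measured TCP pose, the force, the opening and the grip force at its end, in the units of the state.
- sensors.read_state(): the state, without advancing time (a new reading comes with each control period).
- eyes.capture(name): name is "scene" or "top"; returns a dict with "frame" (480x640x3 uint8, red, green, blue), "fx", "fy", "cx", "cy" (pixels), "rvec" (rotation vector, rad) and "tvec" (3), from world to camera coordinates, as OpenCV has them. Camera axes: x right, y down, z forward; pixel columns grow to the right and rows downward; lengths in m; the calibration is good to about 2 mm. A picture is of the moment at which its call begins. There is no depth.
- env.sign_off(): hands the job in; it is judged then, once.
The state is a dict: "time": time; "joint_positions": joint angles; "joint_velocities": joint speeds; "tau": joint torques, N m; "tcp_pos": TCP position; "tcp_rot": TCP orientation; "wrist_force": force on the tool from outside, world axes, zero at the start; "torque": the same for the moment, N m; "grip_width": finger opening in m; "grasp_force": force on a finger pad.
Only numpy, scipy, OpenCV 4.12 (cv2) and the standard library are available. Lean on these libraries where they do the work, as an engineer would, in place of code of your own. Each camera call takes 0.05 s, during which the arm holds its last target. There are 200 camera calls.

TASK

Pull open the drawer of the small wooden drawer unit by its bar handle, take out the key with the oblong (square-cornered) bow and put it down into the keyhole on top of the grey steel cash box. The lock's inside sticks: twist the key a little to and fro until it drops fully home, then turn it clockwise, seen from above, about a quarter turn until it stops, and finish while still gripping the key and holding it turned against the lock's spring; do not let go. Leave the round-bowed key in its block and do not disturb the tape roll and the glue jar.

Things in the scene. Friction and masses are not known exactly. Their poses are not given: they have to be found in the camera images.
- unit: Small heavy wooden drawer unit, 200 (x) by 240 (y) by 110 mm tall; does not move. Origin: centre of its underside. Its x axis points from its front to its back: the drawer slides out along -x, towards the robot. Unit and cash box stand side by side, either one on the left, each turned up to 0.25 rad.
- unit_drawer0 (a joint): How far the drawer is pulled out, m: 0 shut (the start), 0.134 at its stop. 1 N friction; stays where it is left. At 0.10 or more the keys inside can be taken from above. Inside width 198 mm; its side walls reach 88 mm above the table, its front panel 99 mm.
- unit_drawer0_handle (a point): Middle of the drawer's bar handle: round steel bar 11 mm thick, 120 mm long, along the unit's y, its axis 35 mm in front of the drawer's face and 72 mm above the table, on two posts 51 mm either side of the middle. Can be pinched from above, fingers closing along the unit's x. Moves with the drawer; axes as the unit's.
- block_top (a point): Centre of the top face of the dark wooden key block on the drawer floor, 54 mm above the table; moves with the drawer, axes as the unit's. With the drawer shut it lies 39 mm in front (-x) of the unit's origin, under the top. The two keys stand in slots 37 mm left and right (+y, -y) of it, either one on either side.
- box_key: The key to take: black plastic bow, oblong with square corners, 26 mm (x) by 10 thick (y) by 36 tall (z); about 30 g; the same either way round. Origin: centre of the bow's underside, resting on the block's top (54 mm above the table), blade down in the slot, z up, axes as the unit's. Grip across its 10 mm from above; fully open fingers just fit between the drawer wall and the other key.
- key_tip (a point): Lower end of the key's blade, 28 mm below the bow's underside. The blade is a round stem 5 mm thick with a steel bit at its end, 14 mm wide (key's x) by 5 mm thick (y) by 8 mm tall. Axes as the key's.
- spare_key: The other key, to be left in the block: its black bow is a round disc 36 mm across, 10 mm thick, its blade shorter. Origin: bow's underside, 54 mm above the table; axes as the unit's.
- cashbox: Heavy grey steel cash box, 160 (x) by 220 (y) by 90 mm tall; does not move. Origin: centre of its underside. Lid shut, folded carrying handle on its rear half. A 44 mm square steel lock plate stands 4 mm proud of the lid near the front (robot-side) edge.
- lock_mouth (a point): Centre of the keyhole, on top of the lock plate, 94 mm above the table, 50 mm in front (-x) of the box's middle; axes as the box's. A vertical slot, 15.5 mm long (box's x) by 6.5 mm wide (y), with a lead-in all round, 4 mm wide, 6 deep; the plate is 9 mm thick. Key fully home: bow's underside on the plate, key's origin at this point. Once turned, the bit is caught under the plate.
- plug_top (a point): Centre of the top of the lock's turning plug, 19 mm below the keyhole's mouth. Between plate and plug is a 10 mm space where the bit can twist. Its slot, 16.5 by 7 mm (its ends slope in from 21.5 mm), is at first out of line: a key put in straight stops on it, bow 9 mm above the plate; twisted to the plug's angle it drops 9 mm, fully home.
- lock_plug (a joint): Plug angle, rad: 0 with its slot in line with the plate's slot, growing clockwise seen from above; stops at -0.35 and 1.6. Starts between -0.25 and 0.25 and stays there by friction (0.04 N m). When turned a light spring pulls it back (0.1 N m at a quarter turn), so it must be held. Play and give lose some 0.25 rad: turn the hand some 1.75 rad from the keyhole's line.
- tape: Roll of brown tape lying flat, 90 mm across, 24 mm tall, left or right of the work; leave alone. Origin: centre of its underside.
- glue: White glue jar, 60 mm across, 110 mm tall, on the other side; leave alone. Origin: centre of its underside.

How it is judged:
On the way, in this order (a step that is already met when the one before it is completed fails the run):
1. the drawer is pulled open, 90 mm or more (value of joint unit_drawer0 above 0.09 m), for 0.2 s.
2. the key is fully home in the lock, not yet turned (z of box_key in the frame of lock_mouth below 0.003 m and horizontal distance between box_key and lock_mouth below 0.004 m and value of joint lock_plug below 0.8 rad), for 0.1 s.
At the end, for the whole second after the job is handed in: Through the last second the lock's plug stays turned beyond 1.25 rad (about a quarter turn; the stop is at 1.6), the key sits fully home (bow within 4 mm of the plate, within 4 mm of the keyhole's centre, upright within 0.15 rad), and the fingers still grip it (more than 1 N) (value of joint lock_plug above 1.25 rad and z of box_key in the frame of lock_mouth below 0.004 m and horizontal distance between box_key and lock_mouth below 0.004 m and angle between box_key's own z axis and vertical below 0.15 rad and contact force between the fingers and box_key above 1 N); the arm keeps its last pose, push and grip.
It fails at once if the round-bowed key is lifted out of its block (height (world z) of spare_key above 0.074 m).
It fails at once if the tape roll is pushed or tipped (moved more than 30 mm) (distance of tape from where it was at the start of the episode above 0.03 m).
It fails at once if the glue jar is pushed or tipped (moved more than 30 mm) (distance of glue from where it was at the start of the episode above 0.03 m).
It also fails if it takes over 70 s, if anything falls off the work surface, if the arm or the gripper's body presses on something with over 40 N, if the wrist force passes 120 N, or if a joint passes its speed limit or range.

## Working session

There is one attempt and no reset: what is moved stays moved. The work goes in short steps, Python scripts to look and compute and a tool call to move; the robot and the scene stay as the last step left them, time stands still between calls to the robot, and variables do not carry over. Pictures are saved under pics/ and viewed, at most 10 in all, crops included, and the job is handed in when it is done.

Besides the shell and the picture viewer there is one more tool, called after ">>>" in YAML: its name, and indented under it one key for each argument. servo_tool: Moves the arm, as the interface text tells. Its arguments: {"type":"object","properties":{"series":{"type":"array"},"gripper":{"type":"number"},"force":{"type":"number"}},"required":["series"]}

```bash
mkdir -p pics; ls; cat > h.py <<'E'
import numpy as np, cv2
from scipy.spatial.transform import Rotation as R
from workcell import sensors, eyes, env
def cap(n,save=None):
    c=eyes.capture(n)
    if save: cv2.imwrite('pics/'+save,c['frame'][:,:,::-1])
    return c
def ray(c,u,v,z):
    M,_=cv2.Rodrigues(np.array(c['rvec'],float)); t=np.array(c['tvec'],float).ravel()
    o=-M.T@t; d=M.T@np.array([(u-c['cx'])/c['fx'],(v-c['cy'])/c['fy'],1])
    return o+d*(z-o[2])/d[2]
def proj(c,p):
    K=np.array([[c['fx'],0,c['cx']],[0,c['fy'],c['cy']],[0,0,1]],float)
    return cv2.projectPoints(np.atleast_2d(np.array(p,float)),np.array(c['rvec'],float),np.array(c['tvec'],float),K,None)[0].reshape(-1,2)
E
python3 - <<'E'
from h import *
for n in('top','scene'):
    c=cap(n,n+'0.png'); M,_=cv2.Rodrigues(np.array(c['rvec'],float)); print(n,-M.T@np.array(c['tvec']).ravel(),M[2],c['fx'])
s=sensors.read_state(); print(s, env.tcp_to_grasp)
E
```

```text
pics
top [4.48968802e-01 8.43171733e-04 1.46399362e+00] [ 0.10388268  0.0057227  -0.99457309] 471.50341859968
scene [1.3996805  1.00113337 1.31535175] [-0.45705469 -0.56143309 -0.68985063] 621.75230238967
{'time': 0.1, 'joint_positions': array([-1.23082889,  0.62925635,  0.03844734,  1.51822249, -0.02698134,
        0.99631446, -0.02001301]), 'joint_velocities': array([-0.00087076, -0.0026666 ,  0.00116067, -0.0031537 , -0.00036691,
       -0.00166967, -0.00029724]), 'tau': array([ 2.19804955e-03, -5.50793874e+01,  1.14686597e+00, -1.87115926e+01,
       -5.22798125e-02,  1.91758841e-02,  4.61297986e-05]), 'tcp_pos': array([0.25631833, 0.59669292, 0.20465894]), 'tcp_rot': array([ 2.01496583e-01,  9.79488856e-01, -8.27244872e-04, -1.53151463e-04]), 'wrist_force': array([ 0.57252928,  0.19212208, -0.15567667]), 'torque': array([-0.01144245,  0.02051824, -0.00221164]), 'grasp_force': 0.0, 'grip_width': 0.09415660530011444} 0.0188
```

View pics/top0.png

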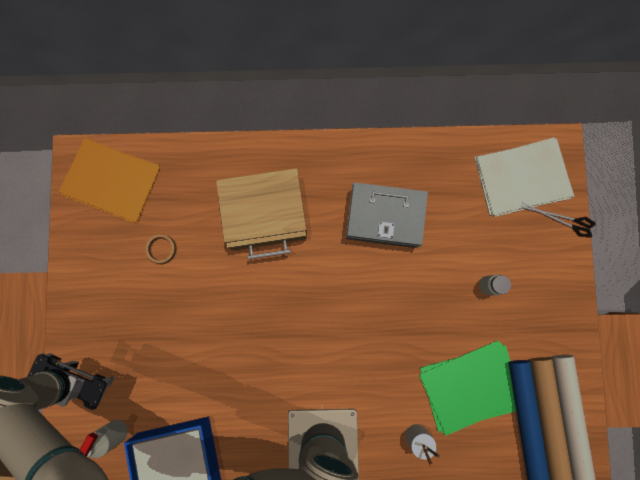

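View pics/scene0.png

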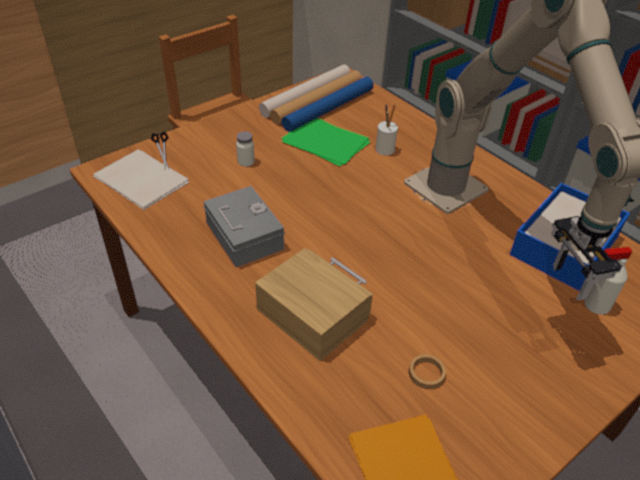

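The top view shows the unit's wooden top around (262,207), its bar handle at (269,254), and the box around (387,215) with its lock plate near (386,230). The tape is at (161,249) and the jar at (496,285). In the scene view the unit top is at (315,290), the handle at (348,270) and the lock plate at (258,208).

```bash
python3 - <<'E'
from h import *
a=cv2.imread('pics/top0.png'); b=cv2.imread('pics/scene0.png')
def cr(im,x,y,w,h): return cv2.resize(im[y:y+h,x:x+w],(400,300),interpolation=cv2.INTER_CUBIC)
o=np.vstack([np.hstack([cr(a,210,165,104,78+26)[:,:],cr(a,340,180,100,75)]),np.hstack([cr(b,250,240,140,105),cr(b,195,180,100,75)])])
cv2.imwrite('pics/crops.png',o)
E
```

```text
(no output)
```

View pics/crops.png

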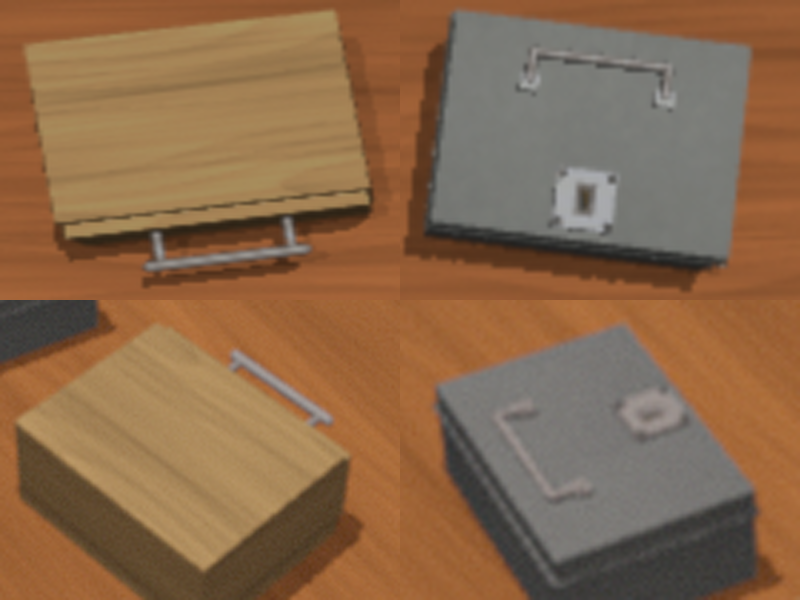

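The crops show the unit's top face and the drawer's front strip clearly, the handle bar below it, and the bright lock plate with its keyhole. Now I'll measure with masks.

```bash
cat > m.py <<'E'
from h import *
import sys
def poly(mask,roi):
    x,y,w,h=roi; m=np.zeros_like(mask); m[y:y+h,x:x+w]=mask[y:y+h,x:x+w]
    cs,_=cv2.findContours(m,cv2.RETR_EXTERNAL,cv2.CHAIN_APPROX_NONE)
    return max(cs,key=cv2.contourArea)[:,0,:].astype(float) if cs else None
def rect(c,cont,z):
    P=np.array([ray(c,u,v,z)[:2] for u,v in cont])
    r=cv2.minAreaRect((P*1000).astype(np.float32)); return r,P
for n,bx,un in(('top',(340,178,100,75),(205,160,110,110)),('scene',(195,180,100,90),(250,240,140,120))):
    c=cap(n); f=c['frame']; hsv=cv2.cvtColor(f,cv2.COLOR_RGB2HSV); H,S,V=cv2.split(hsv)
    x,y,w,h=bx; print(n,'box V pct',np.percentile(V[y:y+h,x:x+w][S[y:y+h,x:x+w]<50],[5,25,50,75,95,99]))
    g=((S<60)&(V>95)).astype(np.uint8); r,_=rect(c,poly(g,bx),.09); print(' box top',r)
    lp=((S<60)&(V>150)).astype(np.uint8) 
    sub=(365,215,40,30) if n=='top' else (245,195,30,25)
    k=poly(lp,sub)
    if k is not None: r,_=rect(c,k,.094); print(' plate',r,'px',k.mean(0),k.min(0),k.max(0))
    ys,xs=slice(240,265) if n=='top' else slice(255,290), slice(245,295) if n=='top' else slice(328,370)
    hm=np.zeros_like(g); hm[ys,xs]=((S<70)&(V>110))[ys,xs]
    v,u=np.nonzero(hm); Q=np.array([ray(c,a,b,.072)[:2] for a,b in zip(u,v)]); 
    r=cv2.minAreaRect((Q*1000).astype(np.float32)); print(' handle',len(u),r)
    w_=((H>14)&(H<26)&(S>60)&(S<150)&(V>110)).astype(np.uint8)
    k=poly(w_,un); r,_=rect(c,k,.11); print(' unit top',r, 'px',cv2.minAreaRect(k.astype(np.float32)))
    x,y,ww,hh=un; print(' HSV wood',hsv[207,262] if n=='top' else hsv[290,315],' table',hsv[300,262] if n=='top' else hsv[330,420])
E
python3 m.py
```

```text
top box V pct [ 76. 121. 123. 124. 140. 170.]
 box top ((678.2992553710938, -204.12661743164062), (220.67120361328125, 158.9716033935547), 81.45195007324219)
 plate ((629.0531005859375, -198.3252716064453), (42.25362014770508, 42.54842758178711), 81.5816650390625) px [386.06122449 229.53061224] [379. 222.] [393. 237.]
 handle 164 ((579.802490234375, 149.051513671875), (35.340301513671875, 126.04339599609375), 7.200925827026367)
 unit top ((699.8206787109375, 165.59300231933594), (201.7183074951172, 240.76409912109375), 7.434256076812744) px ((260.6014709472656, 207.50978088378906), (68.23661041259766, 83.12010192871094), 81.46923065185547)
 HSV wood [ 18 121 166]  table [ 12 169 143]
scene box V pct [ 59.  65. 120. 123. 134. 152.]
 box top ((683.1947021484375, -202.67213439941406), (218.55642700195312, 159.74844360351562), 81.56509399414062)
 plate ((631.4810180664062, -196.6200714111328), (34.693912506103516, 38.95310974121094), 80.58171844482422) px [257.63265306 207.32653061] [251. 203.] [264. 211.]
 handle 158 ((574.3534545898438, 148.7550811767578), (22.644502639770508, 126.98867797851562), 7.430097579956055)
 unit top ((709.52734375, 168.45965576171875), (193.73741149902344, 244.90179443359375), 7.343170166015625) px ((313.236572265625, 288.47161865234375), (99.24459075927734, 64.92742919921875), 38.1572265625)
 HSV wood [ 17 119 174]  table [ 13 167 163]
```

```bash
cat > go.py <<'E'
import sys
from h import *
# usage: go.py x y z yawdeg(of tool y)  -> shift mm / rotvec deg in tool axes
x,y,z,a=map(float,sys.argv[1:5]); s=sensors.read_state(); T=R.from_quat(s['tcp_rot'])
a=np.radians(a); yv=np.array([np.cos(a),np.sin(a),0]); zv=np.array([0,0,-1.]); xv=np.cross(yv,zv)
G=R.from_matrix(np.c_[xv,yv,zv])
print('shift',np.round(T.inv().apply(np.array([x,y,z])-s['tcp_pos'])*1000,1),'rot',np.round((T.inv()*G).as_rotvec(degrees=True),2),'t',s['time'],'q',np.round(s['joint_positions'],2),'F',np.round(s['wrist_force'],1),np.round(s['torque'],2))
E
python3 go.py .568 .148 .15 7.35
```

```text
shift [-463.5 -289.4   55.3] rot [-6.00e-02  4.00e-02  5.94e+01] t 0.2 q [-1.23  0.63  0.04  1.52 -0.03  1.   -0.02] F [ 0.5 -0.3 -1.2] [-0.01  0.02 -0.06]
```

>>> servo_tool:
  series:
    - [[-40, -25, 0], [0, 0, 5]]
    - [[-80, -50, 0], [0, 0, 10]]
    - [[-120, -75, 0], [0, 0, 15]]
    - [[-160, -100, 0], [0, 0, 20]]
    - [[-200, -125, 0], [0, 0, 26]]
    - [[-240, -150, 0], [0, 0, 31]]
    - [[-280, -175, 0], [0, 0, 36]]
    - [[-320, -200, 0], [0, 0, 41]]
    - [[-360, -225, 0], [0, 0, 46]]
    - [[-400, -250, 0], [0, 0, 51]]
    - [[-440, -275, 0], [0, 0, 56]]
    - [[-463.5, -289.4, 0], [0, 0, 59.4]]
  gripper: 0.26

```text
time: 1.4
tcp_pos: [0.5701, 0.1438, 0.2056]
tcp_rot: [0.663, 0.748, -0.0, 0.001]
wrist_force: [0.6, -0.1, -0.3]
grip_width: 0.0242
grasp_force: 0.0
```

```bash
python3 go.py .568 .148 .053 7.35; python3 - <<'E'
from h import *
c=cap('scene'); im=c['frame'][190:310,270:430,::-1]
t=cap('top'); im2=t['frame'][160:280,190:350,::-1]
cv2.imwrite('pics/a.png',np.hstack([cv2.resize(i,(400,300),interpolation=cv2.INTER_CUBIC) for i in(im,im2)]))
E
```

```text
shift [  4.8  -1.8 152.6] rot [ 0.06  0.12 -0.43] t 1.4 q [-0.51  0.56  0.34  1.7  -0.22  0.92  0.03] F [ 0.6 -0.1 -0.3] [ 0.02  0.01 -0.07]
```

>>> servo_tool:
  series:
    - [[2, -1, 20], [0, 0, 0]]
    - [[2, -1, 60], [0, 0, 0]]
    - [[2, -1, 90], [0, 0, 0]]
    - [[2, -1, 90], [0, 0, 0]]
    - [[2, -1, 90], [0, 0, 0]]

```text
time: 2.0
tcp_pos: [0.5665, 0.1511, 0.1156]
tcp_rot: [0.66, 0.751, -0.0, -0.0]
wrist_force: [0.2, 0.3, 0.6]
grip_width: 0.0242
grasp_force: 0.0
```

```bash
python3 go.py .568 .148 .053 7.35; python3 - <<'E'
from h import *
c=cap('scene'); im=c['frame'][190:310,270:430,::-1]
t=cap('top'); im2=t['frame'][160:280,190:350,::-1]
cv2.imwrite('pics/a.png',np.hstack([cv2.resize(i,(400,300),interpolation=cv2.INTER_CUBIC) for i in(im,im2)]))
E
```

```text
shift [-3.2  1.1 62.6] rot [-0.05 -0.02  0.07] t 2.0 q [-0.49  0.67  0.29  1.79 -0.27  0.72  0.07] F [0.2 0.3 0.6] [-0.04 -0.03 -0.08]
```

View pics/a.png

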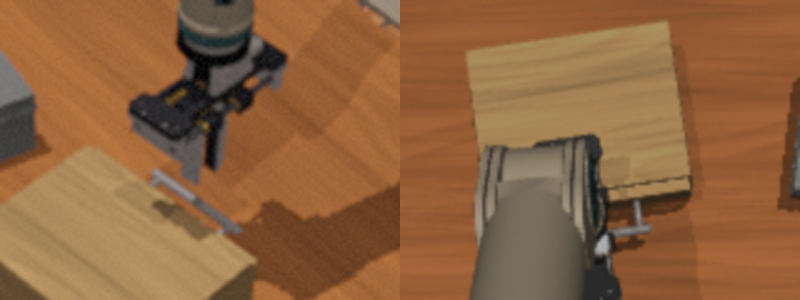

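The left half shows the two fingers just above the bar handle and straddling it (scene px about 345,265), clear of the unit's face. I'll descend now.

>>> servo_tool:
  series:
    - [[-3, 1, 20], [0, 0, 0]]
    - [[-3, 1, 40], [0, 0, 0]]
    - [[-3, 1, 62], [0, 0, 0]]
    - [[-3, 1, 62], [0, 0, 0]]
    - [[-3, 1, 62], [0, 0, 0]]

```text
time: 2.6
tcp_pos: [0.5692, 0.1477, 0.0548]
tcp_rot: [0.66, 0.751, 0.001, 0.0]
wrist_force: [0.8, 0.1, 0.0]
grip_width: 0.0248
grasp_force: 0.0
```

>>> servo_tool:
  series:
    - [[0, 0, 0], [0, 0, 0]]
    - [[0, 0, 0], [0, 0, 0]]
    - [[0, 0, 0], [0, 0, 0]]
    - [[0, 0, 0], [0, 0, 0]]
  gripper: 0
  force: 20

```text
time: 3.0
tcp_pos: [0.5684, 0.1476, 0.0548]
tcp_rot: [0.66, 0.751, 0.0, -0.0]
wrist_force: [-3.4, 0.0, 6.3]
grip_width: 0.0103
grasp_force: 20.0
```

```bash
python3 go.py .568 .148 .053 7.35
```

```text
shift [ 0.5 -0.4  1.8] rot [ 0.04 -0.03  0.  ] t 3.0 q [-0.46  0.75  0.25  1.83 -0.3   0.6   0.11] F [-3.4  0.   6.3] [-0.08  0.61  0.02]
```

>>> servo_tool:
  series:
    - [[0, -10, 0], [0, 0, 0]]
    - [[0, -25, 0], [0, 0, 0]]
    - [[0, -45, 0], [0, 0, 0]]
    - [[0, -65, 0], [0, 0, 0]]
    - [[0, -85, 0], [0, 0, 0]]
    - [[0, -105, 0], [0, 0, 0]]
    - [[0, -120, 0], [0, 0, 0]]
    - [[0, -125, 0], [0, 0, 0]]
    - [[0, -125, 0], [0, 0, 0]]
    - [[0, -125, 0], [0, 0, 0]]
    - [[0, -125, 0], [0, 0, 0]]

```text
time: 4.1
tcp_pos: [0.4446, 0.1315, 0.0547]
tcp_rot: [0.66, 0.751, 0.001, 0.0]
wrist_force: [-0.6, -0.7, 10.7]
grip_width: 0.0102
grasp_force: 20.0
```

>>> servo_tool:
  series:
    - [[0, 0, 0], [0, 0, 0]]
    - [[0, 0, 0], [0, 0, 0]]
    - [[0, 0, 0], [0, 0, 0]]
  gripper: 0.26

```text
time: 4.4
tcp_pos: [0.4441, 0.1314, 0.0535]
tcp_rot: [0.66, 0.751, -0.0, -0.0]
wrist_force: [-0.6, 0.1, 0.6]
grip_width: 0.024
grasp_force: 0.0
```

>>> servo_tool:
  series:
    - [[0, 0, -20], [0, 0, 0]]
    - [[0, 0, -60], [0, 0, 0]]
    - [[0, 0, -100], [0, 0, 0]]
    - [[0, 0, -140], [0, 0, 0]]
    - [[0, 0, -160], [0, 0, 0]]
    - [[0, 0, -160], [0, 0, 0]]

```text
time: 5.0
tcp_pos: [0.446, 0.132, 0.2159]
tcp_rot: [0.66, 0.751, 0.003, 0.001]
wrist_force: [0.3, 0.3, 0.3]
grip_width: 0.0245
grasp_force: 0.0
```

```bash
python3 go.py .568 .148 .053 7.35; python3 - <<'E'
from h import *
c=cap('scene','s2.png'); im=c['frame'][210:330,280:440,::-1]
t=cap('top','t2.png'); im2=t['frame'][180:300,190:350,::-1]
cv2.imwrite('pics/b.png',np.hstack([cv2.resize(i,(400,300),interpolation=cv2.INTER_CUBIC) for i in(im,im2)]))
E
```

```text
shift [  0.  122.1 163.6] rot [ 0.32 -0.1   0.01] t 5.0 q [-0.63  0.37  0.38  2.01 -0.19  0.79 -0.01] F [0.3 0.3 0.3] [-0.07  0.08 -0.04]
```

View pics/b.png

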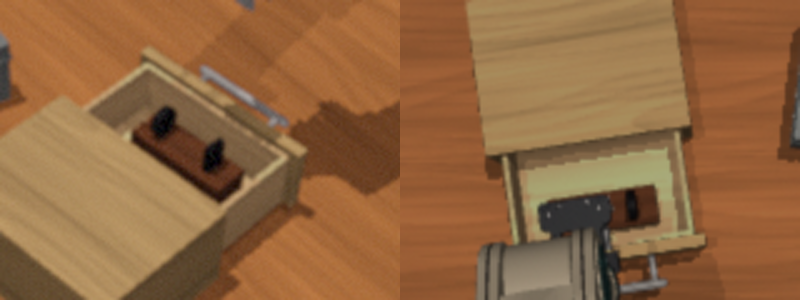

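The left half shows the drawer open with the block and two dark bows at scene px about (345,258) and (366,272). In the top half one bow is seen edge-on at (281,262) and the arm hides the other. I'll zoom to tell their shapes apart.

```bash
python3 - <<'E'
from h import *
b=cv2.imread('pics/s2.png')[245:287,325:389]
cv2.imwrite('pics/b2.png',cv2.resize(b,(768,504),interpolation=cv2.INTER_CUBIC))
c=cap('scene')
for n,p in(('+y',(.5373,.1827)),('-y',(.5467,.1093))): print(n,proj(c,[[*p,.054],[*p,.09]]).round(1).tolist())
f=c['frame']; m=np.zeros(f.shape[:2],np.uint8); m[245:290,325:390]=(f.max(2)<45)[245:290,325:390]
k,l,st,ce=cv2.connectedComponentsWithStats(m)
for i in range(1,k):
    if st[i,4]>10:
        P=ray(c,*ce[i],.072); print(st[i],ce[i].round(1),P.round(4))
E
```

```text
+y [[364.1, 276.5], [365.1, 267.5]]
-y [[344.4, 262.8], [345.1, 253.8]]
[341 253   9  12  79] [345.1 258.8] [0.5471 0.1115 0.072 ]
[361 266   8  13  74] [364.8 272.5] [0.5381 0.1843 0.072 ]
[367 282   8   8  19] [370.9 285.6] [0.5573 0.2306 0.072 ]
```

View pics/b2.png

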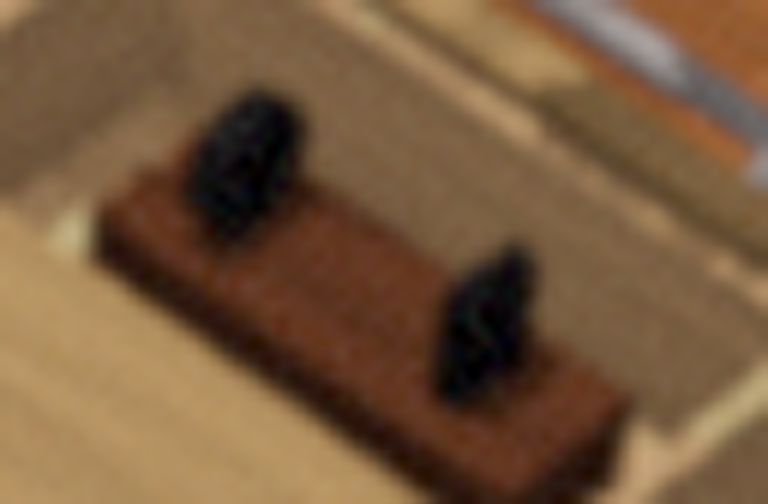

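The left bow (-y, near 345,259) has a rounded outline. The right bow (+y, near 365,272) has straight edges and sharp corners. I'll confirm this from the top by measuring bow lengths, moving the arm aside and turning the wrist for the key grasp.

>>> servo_tool:
  series:
    - [[-20, 0, -20], [0, 0, -8]]
    - [[-50, 0, -30], [0, 0, -16]]
    - [[-80, 0, -40], [0, 0, -24]]
    - [[-110, 0, -50], [0, 0, -32]]
    - [[-140, 0, -50], [0, 0, -40]]
    - [[-170, 0, -50], [0, 0, -48]]
    - [[-200, 0, -50], [0, 0, -56]]
    - [[-230, 0, -50], [0, 0, -64]]
    - [[-260, 0, -50], [0, 0, -72]]
    - [[-270, 0, -50], [0, 0, -80]]
    - [[-270, 0, -50], [0, 0, -88]]
    - [[-270, 0, -50], [0, 0, -90]]
  gripper: 1

```text
time: 6.35
tcp_pos: [0.4777, -0.1368, 0.2613]
tcp_rot: [-0.065, 0.998, 0.001, -0.002]
wrist_force: [-0.0, -0.2, 0.1]
grip_width: 0.0941
grasp_force: 0.0
```

```bash
python3 - <<'E'
from h import *
t=cap('top'); f=t['frame']
cv2.imwrite('pics/c.png',cv2.resize(f[232:280,235:299,::-1],(768,576),interpolation=cv2.INTER_CUBIC))
for n,p in(('+y',(.5373,.1827)),('-y',(.5467,.1093))): print(n,proj(t,[[*p,.054],[*p,.09]]).round(1).tolist())
m=np.zeros(f.shape[:2],np.uint8); m[240:275,240:295]=(f.max(2)<45)[240:275,240:295]
k,l,st,ce=cv2.connectedComponentsWithStats(m)
for i in range(1,k):
    if st[i,4]>8: print(st[i],ce[i].round(1),ray(t,*ce[i],.085).round(4))
E
python3 go.py .5373 .1827 .2 97.35
```

```text
+y [[257.9, 264.2], [256.3, 263.5]]
-y [[282.3, 260.6], [281.3, 259.7]]
[280 256   5  12  51] [282.1 261.5] [0.5417 0.1075 0.085 ]
[255 261   6  10  48] [257.6 265.6] [0.5314 0.1795 0.085 ]
shift [-100.8  308.7   61.5] rot [ 0.1  -0.22  0.12] t 6.4 q [ 0.14  0.35  0.11  1.86 -0.04  0.94  1.97] F [-0.4  0.1 -0.1] [ 0.01  0.01 -0.04]
```

View pics/c.png

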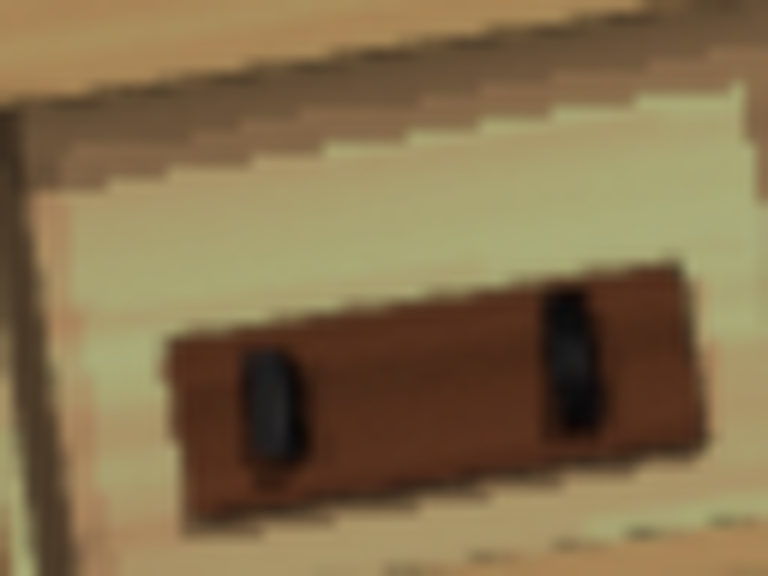

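The top view confirms it. The left (+y) bow at px (257,265) is a flat 10 px rectangle (26 mm), and the right bow at (282,261.5) is 12 px with round shading, so the +y key is the target.

>>> servo_tool:
  series:
    - [[-10, 30, 0], [0, 0, 0]]
    - [[-24, 75, 0], [0, 0, 0]]
    - [[-40, 120, 0], [0, 0, 0]]
    - [[-55, 165, 5], [0, 0, 0]]
    - [[-70, 210, 20], [0, 0, 0]]
    - [[-83, 255, 40], [0, 0, 0]]
    - [[-94, 295, 60], [0, 0, 0]]
    - [[-98, 308, 85], [0, 0, 0]]
    - [[-98, 308, 100], [0, 0, 0]]
    - [[-98, 308, 100], [0, 0, 0]]
    - [[-98, 308, 100], [0, 0, 0]]
    - [[-98, 308, 100], [0, 0, 0]]
  gripper: 0.6

```text
time: 7.6
tcp_pos: [0.5371, 0.181, 0.1639]
tcp_rot: [-0.063, 0.998, 0.0, 0.0]
wrist_force: [0.6, 1.4, 0.4]
grip_width: 0.056
grasp_force: 0.0
```

```bash
python3 go.py .535 .182 .059 97.35
```

```text
shift [  2.1   1.2 104.9] rot [-0.    0.04 -0.09] t 7.6 q [-0.39  0.56  0.03  1.8  -0.02  0.78  1.34] F [0.6 1.4 0.4] [ 0.06  0.03 -0.03]
```

>>> servo_tool:
  series:
    - [[2, 1, 20], [0, 0, 0]]
    - [[2, 1, 50], [0, 0, 0]]
    - [[2, 1, 75], [0, 0, 0]]
    - [[2, 1, 92], [0, 0, 0]]
    - [[2, 1, 104], [0, 0, 0]]
    - [[2, 1, 104], [0, 0, 0]]
    - [[2, 1, 104], [0, 0, 0]]
    - [[2, 1, 104], [0, 0, 0]]

```text
time: 8.4
tcp_pos: [0.5355, 0.1826, 0.0606]
tcp_rot: [-0.064, 0.998, 0.0, 0.001]
wrist_force: [-1.0, 0.1, 0.4]
grip_width: 0.0564
grasp_force: 0.0
```

```bash
python3 go.py .535 .182 .059 97.35
```

```text
shift [ 0.6 -0.5  1.6] rot [ 0.03  0.12 -0.01] t 8.4 q [-0.39  0.71  0.02  1.88 -0.02  0.55  1.34] F [-1.   0.1  0.4] [ 0.04 -0.01 -0.02]
```

>>> servo_tool:
  series:
    - [[0, 0, 1.5], [0, 0, 0]]
    - [[0, 0, 1.5], [0, 0, 0]]
    - [[0, 0, 1.5], [0, 0, 0]]
    - [[0, 0, 1.5], [0, 0, 0]]
    - [[0, 0, 1.5], [0, 0, 0]]
    - [[0, 0, 1.5], [0, 0, 0]]
  gripper: 0
  force: 10

```text
time: 9.0
tcp_pos: [0.5346, 0.1824, 0.058]
tcp_rot: [-0.064, 0.998, 0.0, 0.0]
wrist_force: [-0.4, 0.3, 0.2]
grip_width: 0.0121
grasp_force: 0.0
```

```bash
python3 go.py .535 .182 .059 97.35
```

```text
shift [-0.4 -0.4 -1. ] rot [ 0.  0. -0.] t 9.0 q [-0.39  0.71  0.02  1.88 -0.02  0.55  1.34] F [-0.4  0.3  0.2] [ 0.07  0.02 -0.08]
```

>>> servo_tool:
  series:
    - [[0, 0, 0], [0, 0, 0]]
    - [[0, 0, 0], [0, 0, 0]]
    - [[0, 0, 0], [0, 0, 0]]
  gripper: 0
  force: 40

```text
time: 9.3
tcp_pos: [0.5345, 0.1823, 0.0579]
tcp_rot: [-0.064, 0.998, -0.0, -0.0]
wrist_force: [-0.2, -0.5, 0.4]
grip_width: 0.0098
grasp_force: 40.0
```

```bash
python3 go.py .535 .182 .059 97.35
```

```text
shift [-0.4 -0.3 -1.1] rot [-0.   -0.01 -0.01] t 9.3 q [-0.39  0.71  0.02  1.88 -0.02  0.55  1.34] F [-0.2 -0.5  0.4] [-0.    0.01  0.07]
```

>>> servo_tool:
  series:
    - [[0, 0, -10], [0, 0, 0]]
    - [[0, 0, -30], [0, 0, 0]]
    - [[0, 0, -60], [0, 0, 0]]
    - [[0, 0, -90], [0, 0, 0]]
    - [[0, 0, -120], [0, 0, 0]]
    - [[0, 0, -125], [0, 0, 0]]
    - [[0, 0, -125], [0, 0, 0]]

```text
time: 10.0
tcp_pos: [0.535, 0.1826, 0.1842]
tcp_rot: [-0.064, 0.998, 0.0, 0.001]
wrist_force: [-0.9, -0.6, -0.3]
grip_width: 0.0101
grasp_force: 40.0
```

```bash
python3 go.py .630 -.197 .17 81.5
```

```text
shift [ -45.6 -388.6   14. ] rot [ 0.06  0.12 15.85] t 10.0 q [-0.4   0.53  0.03  1.79 -0.02  0.82  1.34] F [-0.9 -0.6 -0.3] [0.02 0.03 0.01]
```

>>> servo_tool:
  series:
    - [[-3, -25, 0], [0, 0, 1]]
    - [[-8, -65, 0], [0, 0, 3]]
    - [[-13, -110, 0], [0, 0, 4.5]]
    - [[-18, -155, 0], [0, 0, 6]]
    - [[-23, -200, 0], [0, 0, 8]]
    - [[-28, -245, 0], [0, 0, 10]]
    - [[-34, -290, 0], [0, 0, 12]]
    - [[-39, -335, 0], [0, 0, 14]]
    - [[-43, -370, 0], [0, 0, 15.8]]
    - [[-45.6, -388.6, 0], [0, 0, 15.8]]
    - [[-45.6, -388.6, 5], [0, 0, 15.8]]
    - [[-45.6, -388.6, 14], [0, 0, 15.8]]

```text
time: 11.2
tcp_pos: [0.6288, -0.196, 0.1673]
tcp_rot: [0.074, 0.997, 0.001, -0.001]
wrist_force: [0.2, 0.3, -0.4]
grip_width: 0.0093
grasp_force: 40.0
```

>>> servo_tool:
  series:
    - [[0, 0, 0], [0, 0, 0]]
    - [[0, 0, 0], [0, 0, 0]]
    - [[0, 0, 0], [0, 0, 0]]

```text
time: 11.5
tcp_pos: [0.6296, -0.1958, 0.1691]
tcp_rot: [0.073, 0.997, 0.0, -0.0]
wrist_force: [0.1, 1.2, -0.1]
grip_width: 0.0098
grasp_force: 40.0
```

```bash
python3 go.py .630 -.197 .17 81.5; python3 - <<'E'
from h import *
c=cap('scene','s4.png')
s=sensors.read_state(); p=s['tcp_pos']
print('tip',proj(c,[p-[0,0,.032],p-[0,0,.004]]).round(1).tolist(),'mouth',proj(c,[[.63,-.197,.094]]).round(1))
o=c['frame'][160:235,210:310,::-1]
cv2.imwrite('pics/d.png',cv2.resize(o,(800,600),interpolation=cv2.INTER_CUBIC))
E
```

```text
shift [-0.5 -1.1 -0.9] rot [ 0.03 -0.    0.15] t 11.5 q [ 0.2   0.68  0.1   1.53 -0.08  0.94  1.75] F [ 0.1  1.2 -0.1] [0.1  0.02 0.01]
tip [[257.6, 196.0], [257.3, 188.6]] mouth [[258. 207.]]
```

View pics/d.png

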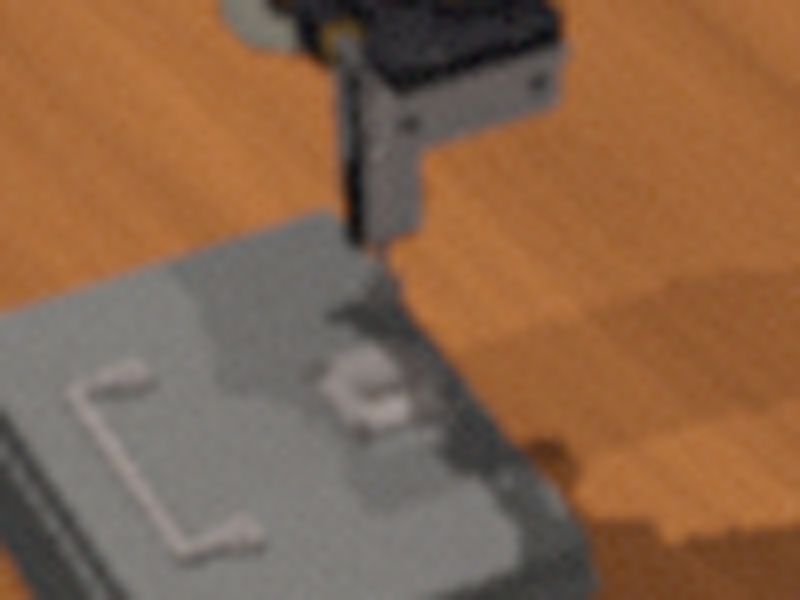

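The crop shows the gripper holding the key with the blade's tip directly above the keyhole. The tip is near scene px (258,194) and the plate centre near (257,207), within about 1 px of prediction. I'll descend now.

>>> servo_tool:
  series:
    - [[-0.5, -1, 10], [0, 0, 0]]
    - [[-0.5, -1, 25], [0, 0, 0]]
    - [[-0.5, -1, 38], [0, 0, 0]]
    - [[-0.5, -1, 42], [0, 0, 0]]
    - [[-0.5, -1, 44], [0, 0, 0]]
    - [[-0.5, -1, 46], [0, 0, 0]]
    - [[-0.5, -1, 48], [0, 0, 0]]
    - [[-0.5, -1, 48], [0, 0, 0]]

```text
time: 12.35
tcp_pos: [0.6299, -0.1983, 0.1211]
tcp_rot: [0.074, 0.997, -0.0, 0.0]
wrist_force: [1.2, -0.3, -0.5]
grip_width: 0.0097
grasp_force: 40.0
```

```bash
python3 go.py .630 -.197 .107 81.5
```

```text
shift [ 0.1  1.3 14.1] rot [0.   0.01 0.05] t 12.35 q [ 0.21  0.74  0.09  1.57 -0.08  0.84  1.76] F [ 1.2 -0.3 -0.5] [ 0.04  0.05 -0.02]
```

>>> servo_tool:
  series:
    - [[0, 0.5, 2], [0, 0, 0]]
    - [[0, 0.5, 4], [0, 0, 0]]
    - [[0, 0.5, 6], [0, 0, 0]]
    - [[0, 0.5, 7], [0, 0, 0]]
    - [[0, 0.5, 7], [0, 0, 0]]

```text
time: 12.85
tcp_pos: [0.6299, -0.1978, 0.1138]
tcp_rot: [0.074, 0.997, 0.0, -0.0]
wrist_force: [0.2, -0.2, -0.0]
grip_width: 0.0099
grasp_force: 40.0
```

```bash
python3 go.py .630 -.197 .107 81.5
```

```text
shift [0.  0.9 6.8] rot [ 0.   -0.01  0.04] t 12.85 q [ 0.21  0.75  0.09  1.57 -0.08  0.83  1.76] F [ 0.2 -0.2 -0. ] [ 0.   -0.03  0.03]
```

>>> servo_tool:
  series:
    - [[0, 0, 2], [0, 0, 0]]
    - [[0, 0, 4], [0, 0, 0]]
    - [[0, 0, 6], [0, 0, 0]]
    - [[0, 0, 8], [0, 0, 0]]
    - [[0, 0, 9], [0, 0, 0]]
    - [[0, 0, 9], [0, 0, 0]]

```text
time: 13.45
tcp_pos: [0.6298, -0.1978, 0.1047]
tcp_rot: [0.074, 0.997, 0.0, -0.0]
wrist_force: [-0.8, 0.5, -0.4]
grip_width: 0.0099
grasp_force: 40.0
```

```bash
python3 go.py .630 -.197 .107 81.5
```

```text
shift [-0.1  0.8 -2.3] rot [ 0.   -0.02  0.05] t 13.45 q [ 0.21  0.76  0.09  1.58 -0.09  0.81  1.76] F [-0.8  0.5 -0.4] [0.04 0.02 0.  ]
```

>>> servo_tool:
  series:
    - [[0, 0, 1], [0, 0, 0]]
    - [[0, 0, 2], [0, 0, 0]]
    - [[0, 0, 3], [0, 0, 0]]
    - [[0, 0, 3], [0, 0, 0]]
    - [[0, 0, 3], [0, 0, 0]]

```text
time: 13.95
tcp_pos: [0.6299, -0.1978, 0.1019]
tcp_rot: [0.074, 0.997, 0.0, -0.0]
wrist_force: [-0.3, 0.5, -1.1]
grip_width: 0.0094
grasp_force: 40.0
```

```bash
python3 go.py .630 -.197 .107 81.5
```

```text
shift [ 0.   0.8 -5.1] rot [ 0.   -0.    0.05] t 13.95 q [ 0.21  0.76  0.09  1.58 -0.09  0.81  1.76] F [-0.3  0.5 -1.1] [ 0.05 -0.03  0.04]
```

>>> servo_tool:
  series:
    - [[0, 0, 1], [0, 0, 0]]
    - [[0, 0, 2], [0, 0, 0]]
    - [[0, 0, 3], [0, 0, 0]]
    - [[0, 0, 4], [0, 0, 0]]
    - [[0, 0, 5], [0, 0, 0]]
    - [[0, 0, 5], [0, 0, 0]]

```text
time: 14.55
tcp_pos: [0.63, -0.1978, 0.0979]
tcp_rot: [0.074, 0.997, 0.0, 0.0]
wrist_force: [-1.7, -0.2, 5.4]
grip_width: 0.0095
grasp_force: 40.0
```

```bash
python3 go.py .630 -.197 .098 81.5;  python3 - <<'E'
from h import *
c=cap('scene','s5.png')
o=c['frame'][175:235,215:295,::-1]
cv2.imwrite('pics/e.png',cv2.resize(o,(800,600),interpolation=cv2.INTER_CUBIC))
E
```

```text
shift [ 0.1  0.8 -0.1] rot [0.01 0.02 0.05] t 14.55 q [ 0.21  0.76  0.09  1.58 -0.09  0.8   1.76] F [-1.7 -0.2  5.4] [ 0.23  0.41 -0.02]
```

View pics/e.png

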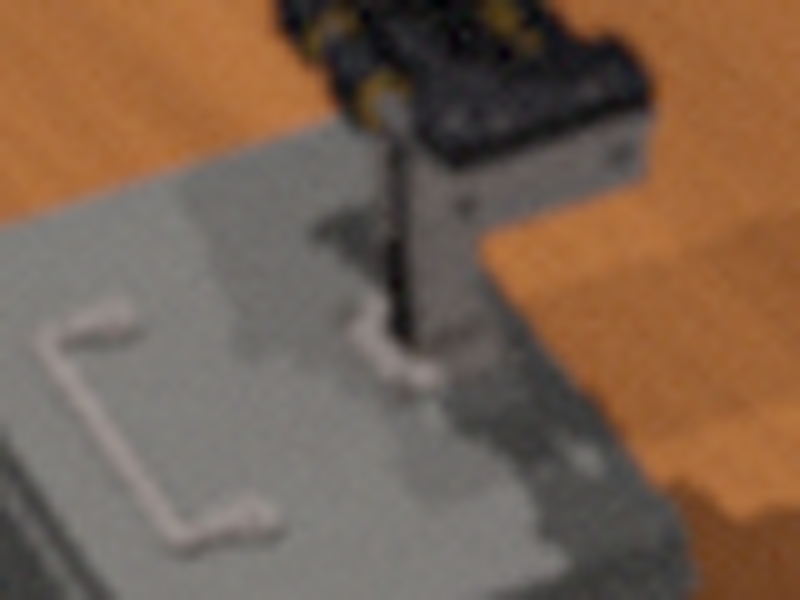

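The crop shows the bow seated at the plate (px about 256,209), with the fingertips a few mm above it. The first contact (5 N) came at TCP z 0.098, exactly the fully-home height. I'll wiggle lightly under a small push to confirm it doesn't drop further.

>>> servo_tool:
  series:
    - [[0, 0, 1], [0, 0, 5]]
    - [[0, 0, 1.5], [0, 0, 10]]
    - [[0, 0, 1.5], [0, 0, 5]]
    - [[0, 0, 1.5], [0, 0, 0]]
    - [[0, 0, 1.5], [0, 0, -5]]
    - [[0, 0, 1.5], [0, 0, -10]]
    - [[0, 0, 1.5], [0, 0, -15]]
    - [[0, 0, 1.5], [0, 0, -10]]
    - [[0, 0, 1.5], [0, 0, -5]]
    - [[0, 0, 1.5], [0, 0, 0]]
    - [[0, 0, 1.5], [0, 0, 0]]

```text
time: 15.7
tcp_pos: [0.6314, -0.1979, 0.0977]
tcp_rot: [0.075, 0.997, -0.0, 0.002]
wrist_force: [-0.9, 0.7, 10.0]
grip_width: 0.0098
grasp_force: 40.0
```

```bash
python3 go.py .630 -.197 .098 81.5
```

```text
shift [ 1.6  0.7 -0.3] rot [-0.02  0.2  -0.05] t 15.7 q [ 0.21  0.77  0.09  1.58 -0.09  0.79  1.76] F [-0.9  0.7 10. ] [ 0.26  0.31 -0.06]
```

>>> servo_tool:
  series:
    - [[0, 0, -0.5], [0, 0, 6]]
    - [[0, 0, -0.5], [0, 0, 12]]
    - [[0, 0, -0.5], [0, 0, 18]]
    - [[0, 0, -0.5], [0, 0, 24]]
    - [[0, 0, -0.5], [0, 0, 30]]
    - [[0, 0, -0.5], [0, 0, 36]]
    - [[0, 0, -0.5], [0, 0, 42]]
    - [[0, 0, -0.5], [0, 0, 48]]
    - [[0, 0, -0.5], [0, 0, 50]]
    - [[0, 0, -0.5], [0, 0, 50]]

```text
time: 16.7
tcp_pos: [0.6315, -0.1981, 0.0979]
tcp_rot: [0.488, 0.873, 0.0, 0.002]
wrist_force: [-0.3, 1.1, 9.5]
grip_width: 0.01
grasp_force: 40.0
```

```bash
python3 go.py .630 -.1975 .098 -18.8
```

```text
shift [ 1.2 -1.  -0.1] rot [ 0.19  0.08 50.35] t 16.7 q [ 0.07  0.79  0.33  1.59 -0.32  0.82  1.09] F [-0.3  1.1  9.5] [0.17 0.21 0.15]
```

>>> servo_tool:
  series:
    - [[0, 0, 0], [0, 0, 6]]
    - [[0, 0, 0], [0, 0, 12]]
    - [[0, 0, 0], [0, 0, 18]]
    - [[0, 0, 0], [0, 0, 24]]
    - [[0, 0, 0], [0, 0, 30]]
    - [[0, 0, 0], [0, 0, 36]]
    - [[0, 0, 0], [0, 0, 42]]
    - [[0, 0, 0], [0, 0, 47]]
    - [[0, 0, 0], [0, 0, 51]]
    - [[0, 0, 0], [0, 0, 51]]
    - [[0, 0, 0], [0, 0, 51]]

```text
time: 17.8
tcp_pos: [0.631, -0.1983, 0.0979]
tcp_rot: [0.816, 0.578, 0.001, 0.001]
wrist_force: [-1.4, 0.7, 9.6]
grip_width: 0.0097
grasp_force: 40.0
```

```bash
python3 go.py .630 -.1975 .098 -18.8; python3 - <<'E'
from h import *
c=cap('scene','s6.png'); t=cap('top')
cv2.imwrite('pics/f.png',np.hstack([cv2.resize(c['frame'][175:235,215:275,::-1],(400,400),interpolation=cv2.INTER_CUBIC),cv2.resize(t['frame'][190:280,340:430,::-1],(400,400))]))
E
```

```text
shift [ 0.4 -1.2 -0.1] rot [ 0.15 -0.   -0.61] t 17.8 q [-0.06  0.84  0.57  1.59 -0.55  0.88  0.39] F [-1.4  0.7  9.6] [0.1  0.43 0.13]
```

View pics/f.png

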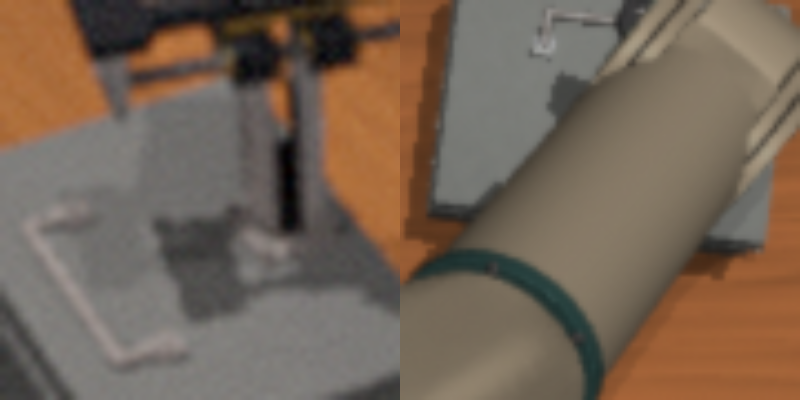

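The bow is seated on the plate and turned about a quarter turn between the fingers (scene px about 258,203). The wrist feels a 0.13 N m opposing spring torque. Grip is 40 N, so I'm handing in.

```bash
python3 -c "
from workcell import env
print(env.sign_off())"
```

```text
the job is handed in; nothing more can be done
None
```

I handed the job in with the oblong key fully home in the lock, turned about 101° clockwise (hand angle) and still gripped at 40 N against the spring; the sign-off gave no verdict, and I couldn't read the plug's own angle directly.

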